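Reset the controller and close its housing

TASK

On the electronics bench a controller housing stands open on a leaning repair stand, and its cover plate lies on the blue mat. Press the red reset button inside the housing right down, then put the cover, handle outward, back over the housing's two pins so that it lies fully home and flush on the rim, and let go of it. Leave the other loose things on the bench where they are.

Things in the scene. Friction and masses are not known exactly. Their poses are not given: they have to be found in the camera images.
- housing: Grey open box, 120 x 156 x 45 mm (x, y, z), fixed on a steel stand, leaning 28 degrees towards its own -x (roughly at the robot). Origin: centre of its underside; z: normal of the open face, outward. The flat rim that carries the cover is at z = 45 mm. Cavity 108 x 116 mm, green circuit board at z = 9 mm. Two steel pins, 6 mm thick, tapered, rise from the rim to z = 57 mm at x = 0, y = +-68 mm.
- reset_button (a joint): Travel of the red push button in the housing: 0 = up, 0.006 m = fully down; it springs back. About 5 N holds it fully down. It moves along the housing's -z.
- reset_button_top (a point): Centre of the top face of the red button (28 mm across, on a black collar 44 mm across), at x = 12, y = 4, z = 31 mm of the housing when up, so 14 mm below the rim.
- cover: Loose off-white plate, 130 x 160 x 4 mm (x, y, z), 160 g, flat on the mat, handle up. Origin: centre of its underside. Round 10 mm through holes at x = 0, y = +-68 mm. Black bow handle over the middle: bar 66 mm long in x, 14 mm wide in y, z = 20 to 32 mm, a leg at each end. Fits either way round (half a turn). Home: its origin at x = 0, y = 0, z = 45 mm of the housing, +-2 mm play.
- mat: Fixed blue bench mat, 300 (x) x 280 (y) x 3 mm; origin at the centre of its underside, on the bench (z = 0). The cover, the flux jar and the screw tin lie on it.
- flux_jar: Bystander: amber jar with white cap, 40 mm across, 55 mm tall, standing on the mat. Origin: centre of its underside.
- screw_tin: Bystander: flat round aluminium tin, 44 mm across, 18 mm tall, on the mat. Origin: centre of its underside.
- clamp: Bystander: small green clamp, 50 x 34 x 32 mm, on the bench near the robot. Origin: centre of its underside.
- tape_roll: Bystander: yellow ring of tape, 64 mm across, 18 mm tall, flat on the bench. Origin: centre of its underside.
- solder_reel: Bystander: grey metal reel, 52 mm across, 40 mm tall, standing on the bench. Origin: centre of its underside.
- screwdriver: Bystander: screwdriver with a red handle, 160 mm long, lying on the bench.
Things that resemble listed ones, but are neither listed nor needed, are in the scene too. Of the things shaped like the cover, the white one is meant.

How it is judged:
By the outcome, as a careful person would: the job done as asked, in the order asked, and still so for the second after the job is handed in, with the robot touching nothing.
It also fails if it takes over 48 s, if anything falls off the work surface, if the arm or the gripper's body presses on something with over 40 N, if the wrist force passes 120 N, or if a joint passes its speed limit or range.

ROBOT

A 6-joint arm with a two-finger parallel gripper is mounted at the origin on the work surface. World frame = base frame: x ahead of the robot, y to its left, z up, the work surface at z = 0. Lengths are in m, angles in degrees, forces in N, time in s.
With the tool pointing down it reaches from about 0.15 to 0.775 m from the base axis. Payload 6.1 kg.
Tool frame: the origin (TCP) lies at the very end of the fingers, on their centre line; the grasp point (between the pads) lies 19 mm behind it; z points along the fingers, y is the line along which they close (so a half turn about z gives the same grasp; the last joint's range is limited). The gripper opens to 85 mm and grips with 20 to 120 N. Pads are 22 mm wide; open, the fingers measure 114 mm over their backs; the gripper's body (76 mm by 85 mm) begins 54 mm behind the grasp point. The pads swing forward as they close: fully open they stand 13 mm farther back than shut.
Start: joints at [-66.979, 7.208, -2.269, 80.523, 0, 90], TCP at [0.205, -0.483, 0.231] pointing down, gripper open.
Joint ranges: [-155.77, 155.77], [-54.66, 111.73], [-72.52, 77.12], [-102.08, 115.82], [-83.92, 84.16], [-180, 180]. Speed limits (degrees/s): [136.94, 136.94, 172.46, 180, 180, 180].

INTERFACE

Orientations are given as [roll, pitch, yaw] about the fixed x, y, z axes, in that order (R = Rz(yaw) Ry(pitch) Rx(roll)).
In Python, from station import arm, vision gives the robot as it stands. Calls block until the motion is done:
- arm.move_ptp(position, orientation): joint-space move of the TCP to a pose.
- arm.move_linear(position, rate=0.15, rotation=None, threshold=None): straight line of the TCP; rotation=None keeps the orientation; rate is the mean speed in m/s. With threshold (N) it stops when the force on the tool has changed by that much, and returns True; else False.
- arm.movej(angles): joint-space move.
- arm.open_jaws() and arm.clamp(): open the fingers fully, or close them until they stop; the grip force is fixed at half the most.
- arm.dwell(seconds).
- arm.ik(position, orientation): joint angles nearest the present ones, or None.
- vision.read_camera(name): name is "scene" or "top" or "wrist"; returns the picture (400x640x3 uint8, blue, green, red); there is no depth.
- vision.get_calibration(name): a dict with "camera_matrix" (3x3 intrinsics, pixels), "k1" (the pictures are not rectified: a ray, as slopes to the right and down, at radius r is drawn at 1 + k1 r^2 times it, then the intrinsics apply), "cam_to_world" (4x4, takes a point from camera to world coordinates). Camera axes: x right, y down, z forward; pixel columns grow to the right and rows downward; lengths in m; the calibration is good to about 2 mm. A picture is of the moment at which its call begins: read the wrist's pose just before it. get_calibration takes no time and is no camera call; for the wrist camera it gives the pose at the moment of the call.
A pose or a line that the arm cannot do raises arm.IKError and nothing moves.
- arm.sign_off(): hands the job in; it is judged then, once.
Readings, each from a call of its own:
- arm.get_time(): time.
- arm.get_joint_pos(): joint angles.
- arm.get_dq(): joint speeds.
- arm.get_effort(): joint torques, N m.
- arm.get_tool_pos(): TCP position.
- arm.get_eef_rot(): TCP orientation.
- arm.get_force(): force on the tool from outside, world axes, zero at the start.
- arm.get_torque(): the same for the moment, N m.
- arm.get_width(): finger opening in m.
- arm.get_finger_force(): force on a finger pad.
Only numpy, scipy, OpenCV 4.12 (cv2) and the standard library are available. Lean on these libraries where they do the work, as an engineer would, in place of code of your own. Each camera call takes 0.05 s, during which the arm holds its last target. There are 200 camera calls.

## Working session

There is one attempt and no reset: what is moved stays moved. The work goes in short steps, each a Python script; the robot and the scene stay as the last script left them, time stands still between calls to the robot, and variables do not carry over. Pictures are saved under pics/ and viewed, at most 10 in all, crops included, and the job is handed in when it is done.

```bash
mkdir -p pics; ls; python3 - <<'E'
from station import arm, vision
import cv2,numpy as np
for n in ["scene","top"]:
    im=vision.read_camera(n); cv2.imwrite(f"pics/{n}.png",im)
    c=vision.get_calibration(n); print(n,np.round(c["camera_matrix"],1).tolist(),c["k1"],np.round(c["cam_to_world"],3).tolist())
print(arm.get_time(),arm.get_eef_rot())
c=vision.get_calibration("wrist");print(np.round(c["cam_to_world"],3).tolist())
E
```

```text
pics
scene [[439.4, 0.0, 311.6], [0.0, 439.4, 201.0], [0.0, 0.0, 1.0]] -0.03735512483633299 [[-0.845, 0.343, -0.411, 1.046], [0.535, 0.548, -0.642, 0.8], [0.005, -0.763, -0.647, 0.904], [0.0, 0.0, 0.0, 1.0]]
top [[396.0, 0.0, 326.4], [0.0, 396.0, 198.6], [0.0, 0.0, 1.0]] 0.00617307307950743 [[0.008, -0.995, 0.096, 0.404], [-1.0, -0.007, 0.003, -0.008], [-0.003, -0.096, -0.995, 1.161], [0.0, 0.0, 0.0, 1.0]]
0.1 [-1.79916625e+02  9.16763222e-04  2.30230943e+01]
[[0.391, -0.888, -0.241, 0.266], [-0.92, -0.378, -0.1, -0.456], [-0.002, 0.261, -0.965, 0.373], [0.0, 0.0, 0.0, 1.0]]
```

View pics/scene.png

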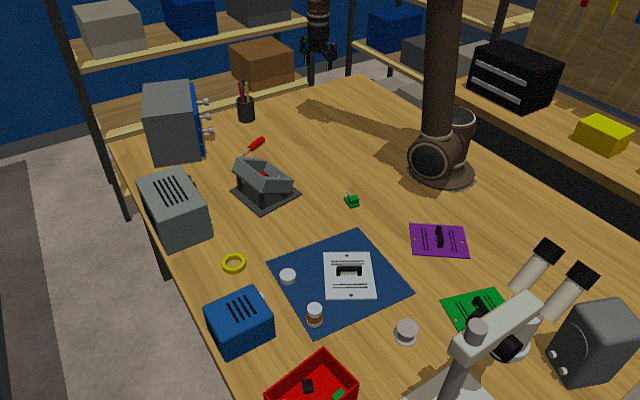

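View pics/top.png

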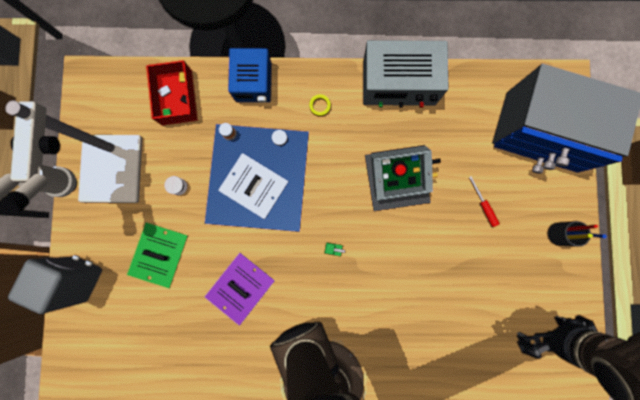

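Candidates for the cover in the top view: white plate on blue mat (253,185), purple plate (240,288), green plate (157,256), white microscope base (110,168). I choose the white one on the mat. The housing is at (401,176).

```bash
cat > h.py <<'E'
from station import arm, vision
import cv2,numpy as np
from scipy.spatial.transform import Rotation as Ro
from scipy.optimize import least_squares
def rpy(R): return Ro.from_matrix(R).as_euler('xyz',degrees=True)
def Rh(yaw,lean=28): # housing frame in world: leans towards own -x
    return Ro.from_euler('zy',[yaw,-lean],degrees=True).as_matrix()
def tool(Rb,s=1): # tool z = -z_b, tool x = s*x_b
    x=s*Rb[:,0]; z=-Rb[:,2]; return np.c_[x,np.cross(z,x),z]
def proj(c,P):
    T=np.array(c["cam_to_world"]);p=(np.atleast_2d(P)-T[:3,3])@T[:3,:3]
    s=p[:,:2]/p[:,2:]; s=s*(1+c["k1"]*(s**2).sum(1,keepdims=True))
    K=np.array(c["camera_matrix"]); return s@K[:2,:2].T+K[:2,2]
E
cat > ik.py <<'E'
from h import *
R=Rh(-8)
for name,Rb,p in [("hous",R,[.57,-.21,.1]),("cov",Rh(35,0),[.55,.21,0.01])]:
    for d in (.01,.15):
        for s in (1,-1):
            q=arm.ik(np.array(p)+Rb[:,2]*d,rpy(tool(Rb,s))); print(name,d,s,None if q is None else np.round(q))
c=vision.get_calibration("wrist");print(np.round(c["camera_matrix"],1).tolist(),c["k1"])
E
python3 ik.py
python3 - <<'E'
import cv2,numpy as np
a=cv2.imread('pics/top.png')[110:230,360:450]; b=cv2.imread('pics/top.png')[140:240,200:310]
cv2.imwrite('pics/crop1.png',np.hstack([cv2.resize(a,(400,533),interpolation=2),cv2.resize(b,(400,364),interpolation=2).repeat(1,0) if 0 else cv2.copyMakeBorder(cv2.resize(b,(400,364),interpolation=2),0,169,0,0,0)]))
E
```

```text
hous 0.01 1 [-26.  -1. -33.  33.  12. 165.]
hous 0.01 -1 [-26.  -1. -33.  33.  12. -15.]
hous 0.15 1 [-30. -11. -26.  51.  14. 161.]
hous 0.15 -1 [-30. -11. -26.  51.  14. -19.]
cov 0.01 1 [ 21.  19. -15.  56.   0. 166.]
cov 0.01 -1 [ 21.  19. -15.  56.   0. -14.]
cov 0.15 1 [ 21.  15.  -2.  73.   0. 166.]
cov 0.15 -1 [ 21.  15.  -2.  73.   0. -14.]
[[296.1, 0.0, 323.5], [0.0, 296.1, 197.4], [0.0, 0.0, 1.0]] 0.016676413240180484
```

View pics/crop1.png

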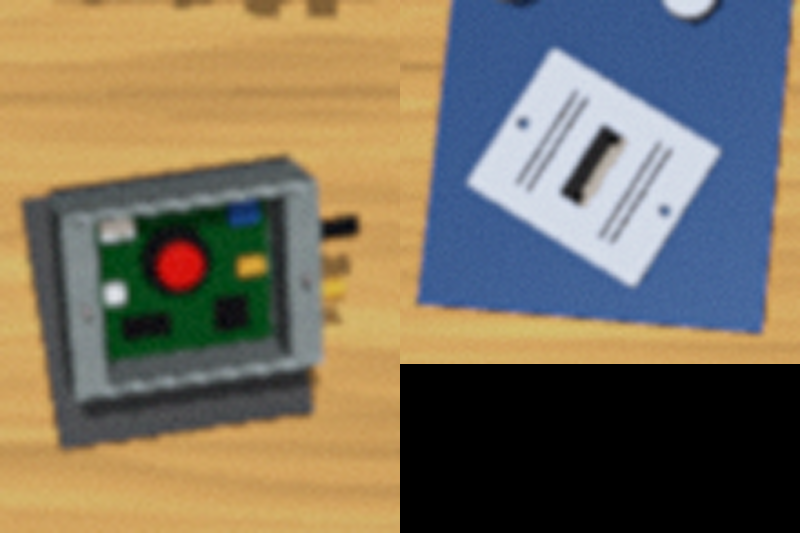

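Crop: housing pins at about (380,180) and (429,174) of the top view, red button at (401,169). The white cover's holes are at (233.5,173.5) and (272.6,197.8), and its handle runs between them. Choice confirmed.

```bash
cat > v1.py <<'E'
from h import *
import pickle
R=Rh(7); b=np.array([.575,-.205,.11]); rot=rpy(tool(R,-1))
arm.clamp()
out=[]
for i,dy in enumerate((-.05,.05)):
    p=b+R@np.array([-.01,dy,.16])
    (arm.move_ptp if i==0 else arm.move_linear)(*((p,rot) if i==0 else (p,.2)))
    c=vision.get_calibration("wrist"); im=vision.read_camera("wrist"); out.append((c,im)); cv2.imwrite(f"pics/w{i}.png",im)
pickle.dump([o[0] for o in out],open("wc.pkl","wb"))
cv2.imwrite("pics/w01.png",np.vstack([cv2.resize(o[1],(480,300),interpolation=3) for o in out]))
print(arm.get_time(),arm.get_width(),arm.get_force())
E
python3 v1.py
```

```text
3.5583 4.7873097338602734e-05 [-0.1132496  -0.69904836  0.44648938]
```

View pics/w01.png

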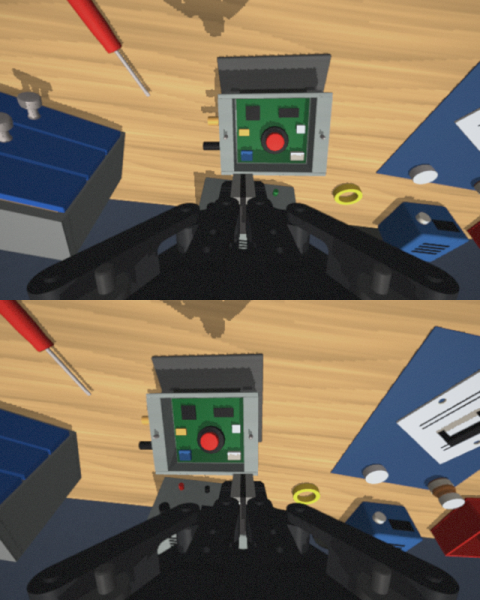

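The two wrist views show the housing (view 1 about (367,180) full-res, view 2 about (272,175)), button in the cavity, pins on the left and right rims. I'll enlarge both.

```bash
python3 - <<'E'
import cv2,numpy as np
a=cv2.imread('pics/w0.png')[115:240,280:446]; b=cv2.imread('pics/w1.png')[112:237,188:354]
f=lambda x:cv2.resize(x,None,fx=4.8,fy=4.8,interpolation=2)[:, :797]
cv2.imwrite('pics/c2.png',cv2.resize(np.vstack([f(a),f(b)]),None,fx=.5,fy=.5) if 0 else np.vstack([f(a)[:300],f(b)[:300]]) if 0 else np.hstack([cv2.resize(a,(400,301),interpolation=2),cv2.resize(b,(400,301),interpolation=2)]))
cv2.imwrite('pics/c2a.png',f(a)); cv2.imwrite('pics/c2b.png',f(b))
for n in (0,1):
    h=cv2.cvtColor(cv2.imread(f'pics/w{n}.png'),cv2.COLOR_BGR2HSV)
    m=((h[...,0]<6)|(h[...,0]>174))&(h[...,1]>150)&(h[...,2]>90); m=m.astype(np.uint8)
    k,l,s,ce=cv2.connectedComponentsWithStats(m)
    for i in range(1,k):
        if s[i,4]>100: print(n,s[i],ce[i])
E
```

```text
0 [  90    0   71   71 1826] [127.23384447  31.67524644]
0 [354 177  25  24 467] [366.35117773 188.73233405]
1 [   0    0   68   69 1779] [30.70882518 32.79201799]
1 [267 177  25  24 470] [278.68297872 188.30212766]
1 [620 264  20  22 212] [632.89622642 270.81603774]
1 [594 307  46  37 866] [622.70900693 330.43879908]
```

View pics/c2a.png

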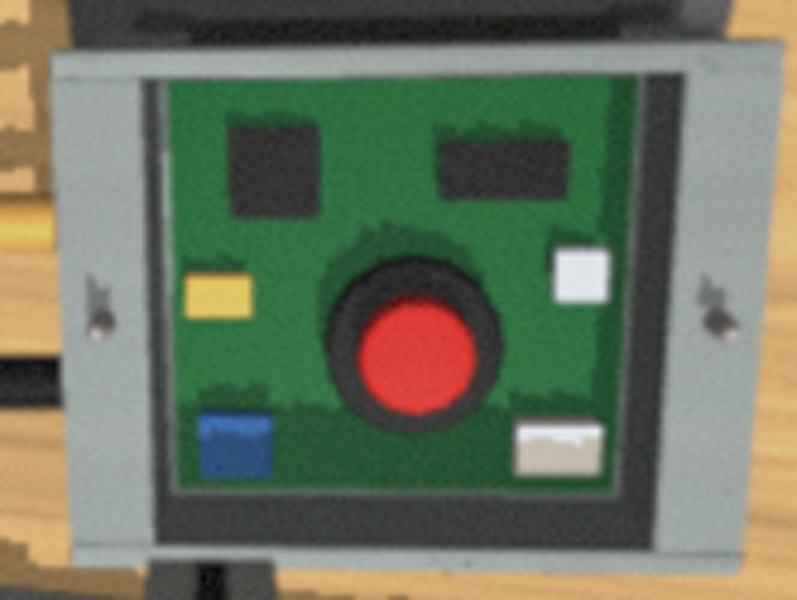

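View pics/c2b.png

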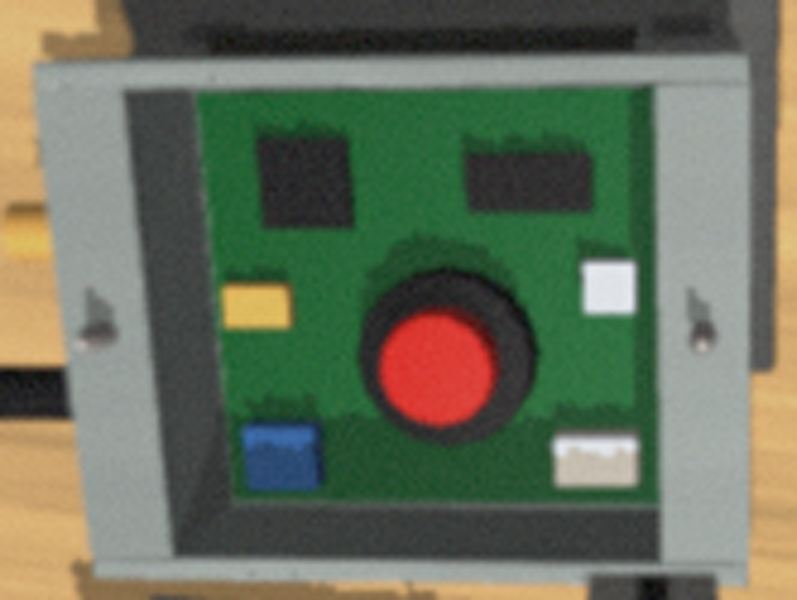

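Crops: the rim corners, cavity corners, pin tips and button are readable. Picks go straight into the fit.

```bash
cat > fit.py <<'E'
from h import *
import pickle
C=pickle.load(open("wc.pkl","rb")); top=vision.get_calibration("top")
O=[[-60,-78,45],[-60,78,45],[60,-78,45],[60,78,45],[-54,-58,45],[-54,58,45],[54,-58,45],[54,58,45],[0,-68,57],[0,68,57]]
a=[(52,54),(783,42),(77,565),(740,572),(142,80),(685,74),(157,545),(652,549),(99,328),(736,323)]
b=[(36,66),(748,55),(97,572),(748,582),(125,92),(655,86),(174,556),(660,562),(82,340),(702,345)]
O=np.array(O+[[12,4,31]])/1e3
f=lambda p,o:(np.array(p)+.5)/4.8-.5+o
A=np.vstack([f(a,(280,115)),[366.35,188.73]]); B=np.vstack([f(b,(188,112)),[278.68,188.30]])
T=np.array([[429.3,174.1],[379.6,180.4]])
def res(v,parts=False):
    P=O@Ro.from_rotvec(v[3:]).as_matrix().T+v[:3]
    r=[proj(C[0],P)-A,proj(C[1],P)-B]
    return r+[proj(top,P[8:10])-T] if parts else np.concatenate(r).ravel()
v0=np.r_[.58,-.2,.06,Ro.from_matrix(Rh(7)).as_rotvec()]
s=least_squares(res,v0,loss='soft_l1')
Rb=Ro.from_rotvec(s.x[3:]).as_matrix()
print(s.x[:3],Ro.from_matrix(Rb).as_euler('zyx',degrees=True))
for r in res(s.x,True): print(np.round(r,1).tolist())
# triangulate the button and pins freely, in the housing frame
for i in (8,9,10):
    t=least_squares(lambda P:np.r_[(proj(C[0],P)-A[i]).ravel(),(proj(C[1],P)-B[i]).ravel()],s.x[:3]).x
    print(i,np.round((t-s.x[:3])@Rb*1e3,1))
np.save("hous.npy",np.c_[Rb,s.x[:3]])
E
python3 fit.py
```

```text
[ 0.59456141 -0.20864083  0.05583144] [ 10.09533636 -27.69425006   4.72589125]
[[-0.3, -0.3], [0.1, -0.4], [-0.8, 0.1], [-0.3, 0.4], [0.0, -0.1], [-0.2, -0.6], [-0.4, -0.4], [-0.0, -0.1], [-0.3, 0.8], [-1.6, 1.8], [0.1, 0.5]]
[[-0.3, -0.8], [0.5, -0.4], [0.2, 1.1], [0.2, 0.8], [0.4, -0.5], [0.2, -0.5], [0.6, -0.3], [0.6, -0.4], [0.9, 0.6], [0.0, -0.3], [0.0, 0.4]]
[[-0.3, -1.6], [-0.6, -0.5]]
8 [ -1.6 -67.1  60.7]
9 [-1.8 68.2 61.8]
10 [11.5  3.9 30.6]
```

```bash
cat >> fit.py <<'E'
print("constrained")
def res2(v,parts=False):
    r=res(np.r_[v[:3],Ro.from_matrix(Rh(v[3])).as_rotvec()],True)
    return r if parts else np.concatenate(r).ravel()
s=least_squares(res2,[.59,-.2,.06,8],loss='soft_l1',x_scale=[.01,.01,.01,1]); v=s.x
print(v,s.cost)
for r in res2(v,True): print(np.round(r,1).tolist())
Rb=Rh(v[3])
for i in (8,9,10):
    t=least_squares(lambda P:np.r_[(proj(C[0],P)-A[i]).ravel(),(proj(C[1],P)-B[i]).ravel()],v[:3]).x
    print(i,np.round((t-v[:3])@Rb*1e3,1))
np.save("hous.npy",np.c_[Rb,v[:3]])
E
python3 fit.py | sed -n '/constr/,$p'
```

```text
constrained
[ 0.59463069 -0.21105086  0.05582485  7.41969578] 18.44915484529524
[[0.1, -0.9], [-0.4, 0.2], [-1.1, 1.4], [-1.7, -1.1], [0.9, -0.5], [-0.0, -0.3], [-0.3, 0.4], [-0.7, -1.1], [0.8, 1.4], [-1.4, 1.4], [-0.2, 0.4]]
[[-1.8, -1.3], [1.7, 0.2], [-1.5, 2.3], [0.4, -0.7], [-0.1, -0.8], [1.6, -0.2], [-0.4, 0.6], [1.1, -1.4], [0.5, 1.2], [1.7, -0.7], [-0.1, 0.3]]
[[-0.5, -0.7], [-1.5, -1.2]]
8 [ -1.1 -68.9  55.6]
9 [-2.4 65.9 66.6]
10 [11.6  4.2 30.9]
```

The two wrist views suggest a roll that the text excludes, so I'll get corners from the scene and top cameras too.

```bash
python3 - <<'E'
import cv2,numpy as np
a=cv2.imread('pics/scene.png')[148:213,225:305]; b=cv2.imread('pics/top.png')[140:215,360:440]
f=lambda x,h:cv2.resize(x,None,fx=5,fy=5,interpolation=2)
A=f(a,0);B=f(b,0);A=cv2.copyMakeBorder(A,0,B.shape[0]-A.shape[0],0,0,0)
cv2.imwrite('pics/c3.png',np.hstack([A,B]))
E
```

```text
(no output)
```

View pics/c3.png

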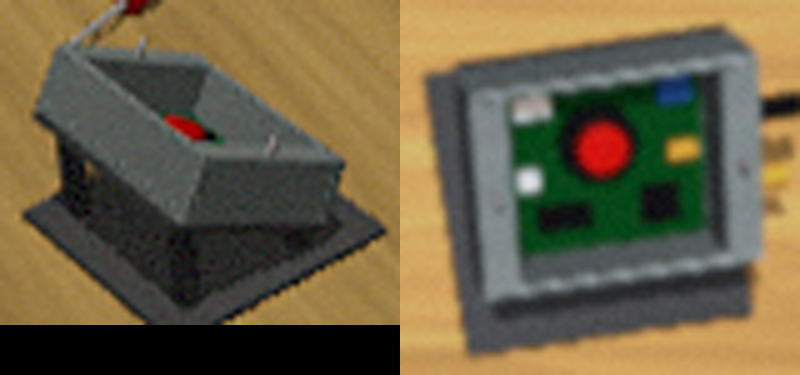

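Scene crop: rim corners at (68,48), (203,158), (343,163), (210,60), pin tips at (142,40) and (275,135). Top crop: rim corners at (762,258), (488,300), (757,54), (465,90), pins at (498,208) and (743,170).

```bash
cat > fit2.py <<'E'
import io,contextlib
with contextlib.redirect_stdout(io.StringIO()): from fit import *
f=lambda p,o:(np.array(p)+.5)/5-.5+o
OS=np.array([[60,-78,45],[60,78,45],[-60,78,45],[-60,-78,45],[60,-78,0],[60,78,0],[-60,78,0],[0,-68,57],[0,68,57]])/1e3
S=f([(68,48),(203,158),(343,163),(210,60),(37,115),(183,222),(330,220),(142,40),(275,135)],(225,148))
OT=np.array([[-60,-78,45],[-60,78,45],[60,-78,45],[60,78,45],[60,-78,0],[60,78,0],[12,4,31],[0,68,57],[0,-68,57]])/1e3
T=f([(362,258),(88,300),(357,54),(65,90),(322,27),(60,68),(203,150),(98,208),(343,170)],(360,140))
sc=vision.get_calibration("scene")
D=[(C[0],O,A,0),(C[1],O,B,0),(sc,OS,S,1),(top,OT,T,2)]
def pert(c,d):
    M=np.array(c["cam_to_world"]).copy(); M[:3,3]+=M[:3,:3]@d[:3]; M[:3,:3]=M[:3,:3]@Ro.from_rotvec(d[3:]).as_matrix()
    return dict(c,cam_to_world=M)
def full(v,use,cal):
    P=lambda o:o@Ro.from_euler('zyx',v[3:6],degrees=True).as_matrix().T+v[:3]
    return [(proj(pert(c,cal[k]),P(o))-m) for i,(c,o,m,k) in enumerate(D) if i in use]
for name,use,lock,calfree in [("w locked",(0,1),1,0),("w",(0,1),0,0),("scene",(2,),0,0),("top",(3,),0,0),("scene+top",(2,3),0,0),("scene+top locked",(2,3),1,0),("all",(0,1,2,3),0,0),("all locked",(0,1,2,3),1,0),("all locked cal",(0,1,2,3),1,1),("all free cal",(0,1,2,3),0,1)]:
    def fn(z):
        v=z[:6].copy(); 
        if lock: v[4:6]=-28,0
        cal=z[6:].reshape(3,6) if calfree else np.zeros((3,6))
        pri=(cal/np.r_[[.002]*3,[.006]*3]).ravel()
        return np.r_[np.concatenate(full(v,use,cal)).ravel()/.6,pri]
    s=least_squares(fn,np.r_[.59,-.2,.056,8,-28,0,np.zeros(18)],loss='soft_l1',x_scale=np.r_[[.01]*3,[1]*3,[.005]*18])
    v=s.x[:6].copy()
    if lock: v[4:6]=-28,0
    R=Ro.from_euler('zyx',v[3:6],degrees=True).as_matrix()
    print(f"{name:18}",np.round(v[:3]*1e3,1),np.round(v[3:],1),"cost %.1f"%s.cost,"rimcentre",np.round((v[:3]+R[:,2]*.045)*1e3,1))
    if calfree: print(np.round(s.x[6:].reshape(3,6)*1e3,1).tolist())
    if name=="all locked cal": np.save("hous.npy",np.c_[R,v[:3]]); np.save("cal.npy",s.x[6:].reshape(3,6))
E
python3 fit2.py
```

```text
w locked           [ 594.8 -211.    55.6] [  7.4 -28.    0. ] cost 36.1 rimcentre [ 573.7 -211.    95.4]
w                  [ 594.6 -208.6   55.8] [ 10.1 -27.7   4.7] cost 14.1 rimcentre [ 573.7 -211.9   95.5]
scene              [ 578.8 -229.5   37.2] [  8.5 -26.2   5.7] cost 8.9 rimcentre [ 558.9 -233.6   77.4]
top                [ 595.3 -210.5   49.8] [ 10.1 -29.3   4.5] cost 7.7 rimcentre [ 573.3 -213.5   88.9]
scene+top          [ 592.2 -207.2   56.3] [ 10.  -27.    6.5] cost 20.9 rimcentre [ 571.8 -211.8   96.1]
scene+top locked   [ 592.1 -211.    60.7] [  8.5 -28.    0. ] cost 47.1 rimcentre [ 570.9 -211.   100.5]
all                [ 593.8 -208.3   56.4] [ 10.4 -27.4   5.5] cost 41.0 rimcentre [ 573.1 -212.1   96.2]
all locked         [ 594.  -211.    56.6] [  7.5 -28.    0. ] cost 92.1 rimcentre [ 572.9 -211.    96.3]
all locked cal     [ 594.  -223.8   55.2] [  7.3 -28.    0. ] cost 67.7 rimcentre [ 572.9 -223.8   94.9]
[[-0.2, -1.0, -0.2, 4.5, -36.2, -2.5], [-0.2, 0.7, -0.5, -1.5, -9.2, 43.8], [0.3, -0.2, -0.7, 2.4, 9.2, 13.3]]
all free cal       [ 593.8 -208.5   55.3] [ 10.3 -27.5   5.4] cost 35.7 rimcentre [ 573.  -212.2   95. ]
[[-0.7, -0.3, 0.0, 1.8, 1.5, 3.0], [0.2, 0.3, -0.4, -0.7, -2.1, 2.1], [-0.1, -0.1, -0.2, 0.0, -0.1, -1.2]]
```

All cameras agree on a real small roll (total lean cos27.5·cos5.4 = 28°), so I use the free fit and press the button.

```bash
cat >> h.py <<'E'
HR=Ro.from_euler('zyx',[10.3,-27.5,5.4],degrees=True).as_matrix(); HP=np.array([.5937,-.2084,.0558])
H=lambda x,y,z:HP+HR@(np.array([x,y,z])/1e3)
inH=lambda p:(np.array(p)-HP)@HR*1e3
E
cat > press.py <<'E'
from h import *
rot=rpy(tool(HR,-1))
arm.move_ptp(H(12,4,60),rot)
f0=arm.get_force()
arm.move_linear(H(12,4,36),.08)
hit=arm.move_linear(H(12,4,19),.03,threshold=14)
print(hit,inH(arm.get_tool_pos()),(arm.get_force()-f0)@HR)
arm.dwell(.2); print(inH(arm.get_tool_pos()),(arm.get_force()-f0)@HR)
cv2.imwrite("pics/press_scene.png",vision.read_camera("scene"))
arm.move_linear(H(12,4,75),.15)
print(arm.get_time())
E
python3 press.py
```

```text
True [12.9334728   3.59172661 27.41706508] [-1.3913967   1.23112962  7.9637061 ]
[12.91583796  3.58654937 27.39405313] [-1.64971795  0.80270685 10.12056892]
5.85
```

```bash
cat > press2.py <<'E'
from h import *
arm.move_linear(H(12,4,38),.15); f0=arm.get_force()
for z in (36,34.5,33,31.5,30,28.5,27.5):
    arm.move_linear(H(12,4,z),.04); print(z,np.round(inH(arm.get_tool_pos()),2),np.round((arm.get_force()-f0)@HR,2))
h=arm.move_linear(H(12,4,20),.02,threshold=20); print(h,np.round(inH(arm.get_tool_pos()),2),np.round((arm.get_force()-f0)@HR,2))
arm.dwell(.1)
arm.move_linear(H(12,4,75),.2)
print(arm.get_time())
E
python3 press2.py
```

```text
36 [12.44  3.82 36.51] [-0.07  1.02  0.29]
34.5 [12.08  3.92 34.7 ] [ 0.01 -0.28  0.14]
33 [12.3   3.84 33.18] [ 0.67 -1.35  1.36]
31.5 [12.26  3.83 31.61] [ 1.09 -0.86  1.89]
30 [12.31  3.81 30.14] [1.85 0.72 3.02]
28.5 [12.26  3.77 28.61] [1.25 0.1  3.07]
27.5 [12.28  3.81 27.63] [ 0.51 -1.2   4.85]
True [12.32  3.74 27.43] [-1.42  1.5   8.08]
8.7167
```

Button contact at about 33.3 and bottom at about 27.4, so the full 6 mm travel was reached; the housing lies ~2.4 mm farther out than fitted. Now the cover views.

```bash
sed -i 's/^H=lambda/HP=HP+HR[:,2]*.0024\nH=lambda/' h.py; cat > v2.py <<'E'
from h import *
import pickle
R=Rh(-32,0); b=np.array([.553,.212,0]); rot=rpy(tool(R,-1)); out=[];P=[]
for i,dy in enumerate((-.05,.05)):
    p=b+R@np.array([-.01,dy,.17])
    if i: arm.move_linear(p,.2)
    else: arm.move_ptp(p,rot)
    arm.dwell(.1)
    c=vision.get_calibration("wrist"); im=vision.read_camera("wrist"); out.append(c); cv2.imwrite(f"pics/k{i}.png",im)
    q=proj(c,b+R@np.array([0,0,.007])); P.append(q.ravel())
    x,y=(q.ravel()-[83,73]).astype(int); x=max(0,min(x,640-166)); y=max(0,min(y,400-146)); print(i,x,y,q)
    cr=cv2.resize(im[y:y+125 if 0 else y+146,x:x+166],None,fx=2.4,fy=2.4,interpolation=2); cv2.imwrite(f"pics/kc{i}.png",cr)
pickle.dump(out,open("wk.pkl","wb"))
cv2.imwrite("pics/kk.png",cv2.resize(np.vstack([cv2.imread(f"pics/k{i}.png") for i in (0,1)]),None,fx=.75,fy=.75))
for n in (0,1):
    im=cv2.imread(f'pics/k{n}.png'); h=cv2.cvtColor(im,cv2.COLOR_BGR2HSV)
    m=((h[...,1]<45)&(h[...,2]>130)).astype(np.uint8)
    k,l,s,ce=cv2.connectedComponentsWithStats(m)
    for i in range(1,k):
        if s[i,4]>1500:
            cs,_=cv2.findContours((l==i).astype(np.uint8),cv2.RETR_EXTERNAL,2); a=cv2.approxPolyDP(cs[0],6,True)[:,0]
            print(n,s[i],np.round(ce[i],1),a.tolist())
print(arm.get_time())
E
python3 v2.py
```

```text
0 287 118 [[370.7005422  191.21805264]]
1 193 118 [[276.92425967 191.51010382]]
0 [ 571   27   69   66 3288] [606.8  58.7] [[630, 30], [607, 27], [586, 41], [571, 39], [586, 41], [575, 69], [586, 89], [607, 91], [633, 71], [639, 44]]
0 [  293   127   161   122 15661] [373.7 183.7] [[453, 128], [294, 130], [298, 241], [328, 230], [329, 149], [338, 240], [353, 248], [442, 246]]
1 [ 608    0   32  114 1679] [629.5  36.8] [[610, 0], [639, 113], [639, 0]]
1 [ 455   29   62   68 3140] [485.5  61.4] [[505, 33], [485, 29], [463, 41], [456, 75], [471, 92], [461, 96], [506, 82], [516, 51]]
1 [  195   128   159   122 15327] [276. 184.] [[353, 128], [195, 130], [210, 248], [309, 240], [309, 148], [313, 230], [319, 148], [322, 230], [352, 244]]
11.1167
```

View pics/kk.png

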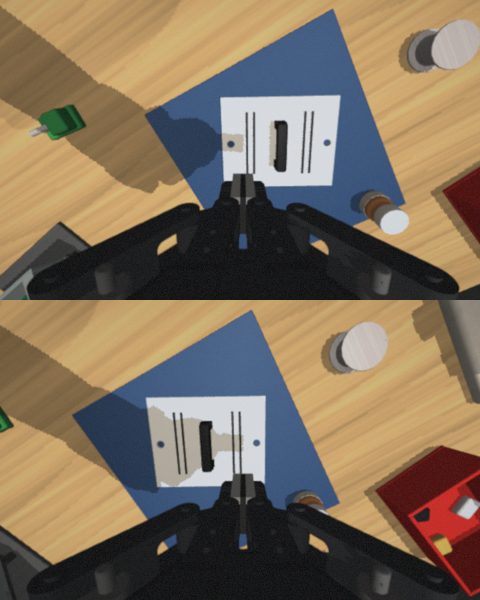

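Both views show the white cover with handle; holes at about (308,192), (436,191) in view 1 and (214,192), (342,191) in view 2. I refine and fit.

```bash
cat > fit3.py <<'E'
from h import *
import pickle
C=pickle.load(open("wk.pkl","rb")); D=[]
O=np.array([[-65,-80,4],[-65,80,4],[65,80,4],[65,-80,4],[0,-68,4],[0,68,4]])/1e3
cor=[[(293.5,129.5),(453.5,127.8),(442.5,246.5),None],[(195,130),(353.5,128),(352.5,248),(210,248.5)]]
hol=[[(308,192),(436,191)],[(214,192),(342,191)]]
for n in (0,1):
    im=cv2.imread(f'pics/k{n}.png'); h=cv2.cvtColor(im,cv2.COLOR_BGR2HSV); g=cv2.cvtColor(im,cv2.COLOR_BGR2GRAY)
    pts=[]
    for k,c in enumerate(cor[n]):
        if c is None: pts.append((np.nan,np.nan)); continue
        pts.append(cv2.cornerSubPix(g,np.float32([[c]]),(4,4),(-1,-1),(3,30,.01))[0,0])
    for u,v in hol[n]:
        w=im[v-8:v+9,u-8:u+9].astype(float); d=(w[...,0]-w[...,2]); d=np.clip(d-30,0,None); yy,xx=np.mgrid[-8:9,-8:9]
        pts.append((u+(d*xx).sum()/d.sum(),v+(d*yy).sum()/d.sum()))
    D.append(np.array(pts)); print(np.round(pts,1).tolist())
def res(v):
    P=O@Rh(v[3],0).T+v[:3]; return [proj(c,P)-d for c,d in zip(C,D)]
s=least_squares(lambda v:np.nan_to_num(np.concatenate(res(v)).ravel()),[.55,.21,.003,-32],loss='soft_l1',x_scale=[.01]*3+[1])
print(s.x); [print(np.round(r,1).tolist()) for r in res(s.x)]
for i in (4,5):
    print(least_squares(lambda P:np.r_[(proj(C[0],P)-D[0][i]).ravel(),(proj(C[1],P)-D[1][i]).ravel()],s.x[:3]).x)
# handle: black pixels vs projected handle box
for n in (0,1):
    g=cv2.imread(f'pics/k{n}.png').max(2)
    P=np.array([[x,y,32] for x in(-33,33) for y in(-7,7)])/1e3@Rh(s.x[3],0).T+s.x[:3]; q=proj(C[n],P)
    x0,y0=(q.min(0)-6).astype(int);x1,y1=(q.max(0)+6).astype(int); m=g[y0:y1,x0:x1]<60; ys,xs=np.where(m)
    print("handle proj",np.round(q,1).tolist(),"dark",xs.min()+x0,xs.max()+x0,ys.min()+y0,ys.max()+y0)
np.save("cov.npy",s.x)
E
python3 fit3.py
```

```text
[[293.4, 129.6], [453.5, 126.7], [442.1, 246.8], [nan, nan], [307.5, 191.6], [435.1, 189.6]]
[[194.3, 129.7], [353.7, 127.3], [351.8, 245.0], [209.1, 248.6], [214.2, 191.9], [341.4, 190.0]]
[ 5.53140055e-01  2.12755256e-01  2.26431290e-03 -3.11643246e+01]
[[-0.0, -0.3], [-0.3, -0.2], [-0.4, -0.6], [nan, nan], [-0.1, 0.2], [0.5, 0.2]]
[[0.2, -0.1], [-0.2, -0.1], [0.4, 1.3], [0.4, -0.1], [-0.4, 0.2], [0.1, 0.2]]
[0.51803162 0.15463636 0.00539192]
[0.58840288 0.27084898 0.00500992]
handle proj [[369.4, 164.0], [384.2, 163.7], [367.8, 229.6], [381.8, 229.4]] dark 366 382 162 227
handle proj [[263.9, 164.4], [278.7, 164.1], [268.3, 229.8], [282.3, 229.6]] dark 266 284 162 228
```

```bash
cat > grasp.py <<'E'
from h import *
x,y,z,yaw=np.load("cov.npy"); R=Rh(yaw,0); rot=rpy(tool(R,-1))
arm.open_jaws()
arm.move_ptp([x,y,.07],rot)
print("touch",arm.move_linear([x,y,.0105],.1,threshold=10),arm.get_tool_pos())
arm.clamp(); print("w",arm.get_width(),arm.get_finger_force(),arm.get_tool_pos())
f0=arm.get_force()
arm.move_linear([x,y,.16],.2); arm.dwell(.2)
print("w",arm.get_width(),arm.get_finger_force(),arm.get_force()-f0,arm.get_eef_rot(),rot,arm.get_time())
q=arm.ik(H(0,0,112),rpy(tool(HR,-1))); print(q)
cv2.imwrite("pics/g.png",vision.read_camera("wrist"))
E
python3 grasp.py
```

```text
touch False [0.55376219 0.21314211 0.01123625]
w 0.012882490691749479 58.87772619724274 [0.5533326  0.21283082 0.01078972]
w 0.012739825894105286 58.41385245323181 [ 0.73158285 -1.7036236  -3.31531672] [-1.79885129e+02 -8.90514090e-02  1.48836154e+02] [180.           0.         148.83567544] 14.9167
[-30.95947442  -2.80100569 -27.8419402   43.16929141  18.00624301
 -36.44366649]
```

```bash
cat > carry.py <<'E'
from h import *
def check(n):
    c=vision.get_calibration("wrist"); T=Ro.from_euler('xyz',arm.get_eef_rot(),degrees=True).as_matrix(); p=np.array(arm.get_tool_pos())
    g=cv2.cvtColor(vision.read_camera("wrist"),6); cv2.imwrite(f"pics/{n}.png",g)
    # cover frame in tool: x_c=-x_t, y_c=y_t, z_c=-z_t, origin 7.8 mm ahead of TCP
    Rc=np.c_[-T[:,0],T[:,1],-T[:,2]]; o=p-Rc[:,2]*.0078
    q=proj(c,np.array([[-65,-80,4],[-65,80,4],[0,-68,4],[0,68,4]])/1e3@Rc.T+o)
    r=[cv2.cornerSubPix(g,np.float32([[a]]),(6,6),(-1,-1),(3,30,.01))[0,0] for a in q[:2]]
    print(n,np.round(q,1).tolist(),np.round(r,1).tolist())
check("g1")
arm.move_ptp(H(0,0,150),rpy(tool(HR,-1)))
arm.move_linear(H(0,0,88),.15); arm.dwell(.2); check("g2")
print(arm.get_width(),inH(arm.get_tool_pos()),arm.get_time())
cv2.imwrite("pics/s2.png",vision.read_camera("scene")); 
w=cv2.imread("pics/g2.png"); s=cv2.imread("pics/s2.png")[130:230,190:340]
cv2.imwrite("pics/see.png",np.vstack([cv2.resize(w[60:260,100:540],(600,273)),cv2.resize(s,(480,320),interpolation=2)[:, :] if 0 else cv2.copyMakeBorder(cv2.resize(s,(480,320),interpolation=2),0,0,0,120,0)]))
E
python3 carry.py
```

```text
g1 [[153.3, 119.1], [490.1, 119.1], [194.4, 245.3], [449.4, 245.3]] [[154.8000030517578, 120.5999984741211], [492.0, 120.0]]
g2 [[153.1, 117.8], [490.8, 117.8], [194.3, 244.5], [449.9, 244.5]] [[155.60000610351562, 118.5999984741211], [492.20001220703125, 118.69999694824219]]
0.012951320390549506 [ 0.78887959 -0.40541414 88.97922756] 17.4417
```

View pics/see.png

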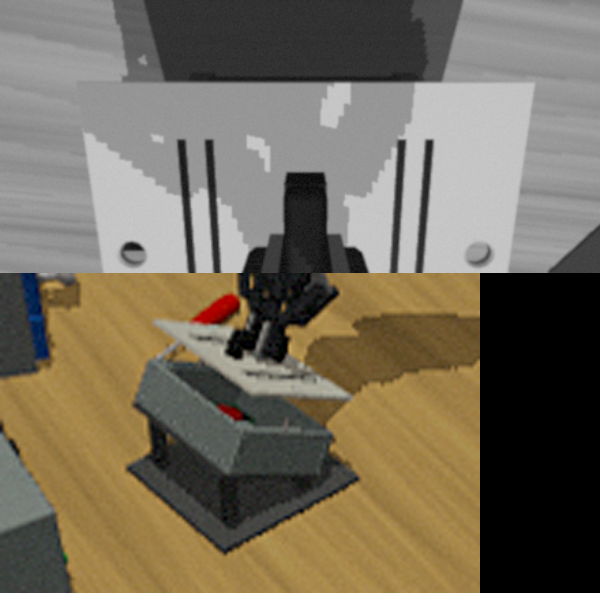

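The cover hangs square over the housing (holes at (132,253), (479,253) of the wrist half), right way up with the handle outward. Lowering under force watch.

```bash
cat > lower.py <<'E'
from h import *
import sys
X,Y,Z0=map(float,sys.argv[1:4])
arm.move_linear(H(X,Y,70),.1); arm.dwell(.2); f0=arm.get_force(); print(np.round(inH(arm.get_tool_pos()),2))
for z in (66,62,58,55,Z0):
    h=arm.move_linear(H(X,Y,z),.04,threshold=9); print(z,h,np.round(inH(arm.get_tool_pos()),2),np.round((arm.get_force()-f0)@HR,1),np.round((arm.get_torque())@HR,2))
    if h: break
print(arm.get_width(),arm.get_time())
E
python3 lower.py -0.8 0 49
```

```text
[-0.48 -0.17 70.44]
66 False [-0.99  0.08 65.82] [1.1 0.1 1. ] [0.   0.52 0.01]
62 False [-1.12  0.17 61.65] [-0.2 -0.5  0.3] [0.01 0.61 0.03]
58 False [-1.06  0.14 57.7 ] [ 0.3 -1.1  0.8] [-0.01  0.54  0.04]
55 False [-0.97  0.08 54.79] [ 1.1 -0.2  0.9] [-0.01  0.58  0.01]
49.0 True [ 0.11 -0.16 51.66] [1.1 0.2 7.2] [0.06 0.43 0.02]
0.012935842568787827 19.2333
```

```bash
cat > rel.py <<'E'
from h import *
print(arm.move_linear(H(-.3,0,47),.03,threshold=12),inH(arm.get_tool_pos()))
arm.open_jaws(); arm.dwell(.2)
arm.move_linear(H(0,0,190),.2); arm.dwell(.3)
c=vision.get_calibration("wrist"); w=vision.read_camera("wrist"); cv2.imwrite("pics/e.png",w)
q=proj(c,np.array([H(*a) for a in [[-65,-80,49],[-65,80,49],[65,80,49],[65,-80,49],[0,-68,57],[0,68,57]]])); print(np.round(q,1).tolist())
sc=vision.read_camera("scene"); cv2.imwrite("pics/es.png",sc)
x,y=(q.min(0)-15).astype(int); x1,y1=(q.max(0)+15).astype(int); a=w[max(y,0):y1,max(x,0):x1]
a=cv2.resize(a,(400,int(400*a.shape[0]/a.shape[1])),interpolation=2); b=cv2.resize(sc[140:215,225:305],(400,375),interpolation=2)
h=max(len(a),len(b)); pad=lambda i:cv2.copyMakeBorder(i,0,h-len(i),0,0,0)
cv2.imwrite("pics/end.png",np.hstack([pad(a),pad(b)])); print(x,y,x1,y1,arm.get_time(),arm.get_width())
E
python3 rel.py
```

```text
True [ 2.48838787e-02 -1.03640529e-01  5.16443940e+01]
[[235.0, 119.4], [408.8, 118.8], [399.9, 248.9], [245.1, 249.5], [250.8, 190.1], [393.6, 189.6]]
220 103 423 264 21.5917 0.08533528028024782
```

View pics/end.png

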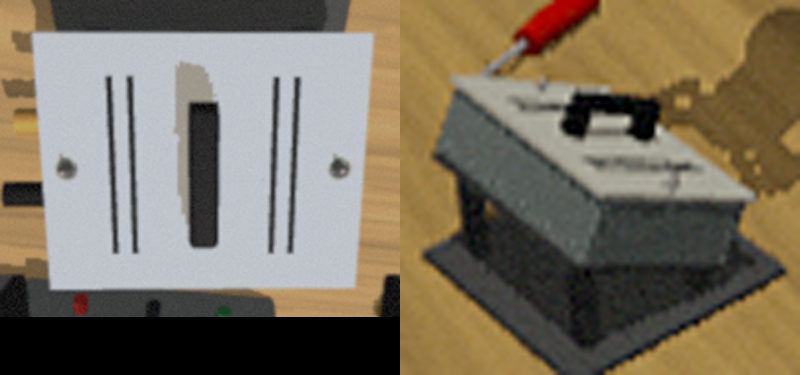

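The cover lies flush on the rim, with both pins showing through the holes at (66,168) and (340,168), the handle outward, and the gripper clear.

```bash
python3 -c "
from station import arm
print(arm.sign_off(),arm.get_time())"
```

```text
the job is handed in; nothing more can be done
the job is handed in; nothing more can be done
```

I pressed the reset button through its full 6 mm travel, then put the cover back over both pins, flush on the rim with the handle outward, and released it; the job was handed in at about 22 s on the robot's clock.

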